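# Gauge a heel stick with the flip stop on the cobbler's cut-off board

## Task

Set the leather heel stick up for sawing: flip the stop fully down onto the fence, then bring the stick flush against the fence and slide its end up to the tip of the stop's gauge screw, holding it there a moment under light pressure. Then flip the stop right up and back again, clear of the saw cut, leaving the stick lying exactly where it was gauged; never push so hard that the stop slips along the fence, and leave the other things on the bench alone.

Things in the scene. Friction and masses are not known exactly. Their poses are not given: they have to be found in the camera images.
- board: Fixed cut-off board: plywood base 200 (x) x 500 (y) x 18 mm, low aluminium fence along its far long side. Origin: centre of the base's underside, on the bench; x across the board towards the fence, y along the fence, z up. The fence's flat front face (robot's side) is the plane x = +55 mm; fence 26 mm thick, its top 20 mm above the base (38 above the bench).
- stop_mount: Steel mount of the flip stop, lightly clamped on the fence: a push of 14 N along the fence makes it slip. Origin on the base's top (18 mm above the bench), in the plane of the fence's front face, and at the +y face of the stop's foot (where the gauge screw comes out); axes as the board's. The mount spans y -58 to -4, x 0 to 26, z 20 to 47 mm
- flip_stop (a joint): Hinge of the stop, rad: 0 = fully down, 1.9 = right up and back at its end stop. Friction holds it at any angle; moving it takes 1 to 3 N at the lift bar; each end is a hard stop. Axis along the fence at x +10, z +38 mm in stop_mount. Down, the foot fills y -14 to 0, x -34 to -4, z 2 to 36; the gauge screw's flat 12 mm tip stands 4 to 18 mm out of it to +y (setting not measured), at x -16, z 22
- lift_bar (a point): Middle of the stop's lift bar, a round steel bar, diameter 12, length 60 mm, parallel to the hinge and 62 mm from it; point at y -50 mm in stop_mount, bar from y -74 to the stop's 14 mm wide arm at -14. Stop down: bar level with the hinge, on the robot's side, 52 mm in front of the fence's face, 38 mm above the base's top. As the joint grows it rises and swings over to the fence's far side
- stick_mid (a point): Centre of the heel stick, a loose straight bar of brown leatherboard layers, 32 wide (x) x 170 long (y) x 45 mm high, lying on the board in front of the fence; point at mid length, 22.5 mm above its underside. y runs along it, away from the stop. Its top stands 25 mm above the fence's top. 0.15 to 0.25 kg. Gauged: long back side flat on the fence's front face, end on the screw's tip
- stick_end (a point): Centre of the stick's end face nearest the stop (85 mm from stick_mid along the stick's -y), the face that butts against the tip of the stop's gauge screw
- offcut: Bystander: short block sawn off such a stick, 32 x 34 x 45 mm, standing on the board's near corner on the far side of the stop from the stick; origin at the centre of its underside
- hammer: Bystander: cobbler's hammer, 180 mm long, lying on the bench; origin in its handle
- cement_tin: Bystander: tin 90 mm in diameter, 110 mm high, beyond the board
- backsaw: Bystander: backsaw 390 mm long lying flat beyond the board
- brush: Bystander: shoe brush 230 mm long, 33 mm high, lying on the bench to the left
- top_pieces: Bystander: two rubber heel top pieces, stacked, about 70 x 64 x 14 mm, on the bench to the left
- knife: Bystander: skiving knife, flat steel blade and leather-wrapped handle, 160 x 24 x 10 mm, lying on the board by its near edge, in front of the stop
Not all that is in view belongs to the job. Leave any purple or yellow look-alike of the part that bears stick_mid alone.

How it is judged:
On the way, in this order (a step that is already met when the one before it is completed fails the run):
1. the stop is flipped fully down (joint below 0.04 rad) (value of joint flip_stop below 0.04 rad), for 0.2 s.
2. with the stop still down, the stick lies flush along the fence (within 1.5 mm and 0.015 rad) and its end bears on the stop with 2 N or more for 0.3 s (value of joint flip_stop below 0.05 rad and contact force between heel_stick and stop_mount above 2 N and x of stick_mid in the frame of board above 0.0375 m and angle between the y axis of stick_mid and the y axis of board, either way round below 0.015 rad), for 0.3 s.
At the end, for the whole second after the job is handed in: The stop is flipped up past 1.6 rad; the stick lies at rest flat on the board, flush along the fence (within 1.5 mm and 0.015 rad), its end within 2 mm of the gauge screw's tip, measured along the fence (value of joint flip_stop above 1.6 rad and y of gauge_screw_c0 in the frame of stick_end between -0.004 and 0 m and x of stick_mid in the frame of board between 0.0375 and 0.0405 m and angle between the y axis of stick_mid and the y axis of board, either way round below 0.015 rad and z of stick_mid in the frame of board below 0.0425 m and linear speed of heel_stick below 0.01 m/s); the robot touches nothing.
It fails at once if the stop is made to slip more than 1.5 mm along the fence (distance of stop_mount from where it was at the start of the episode above 0.0015 m).
It fails at once if the stick is pushed on the stop with more than 12 N (contact force between heel_stick and stop_mount above 12 N).
It fails at once if a bystander is moved more than 15 mm (distance of any of offcut, knife, hammer, cement_tin, backsaw, brush, top_pieces from where it was at the start of the episode above 0.015 m).
It also fails if it takes over 70 s, if anything falls off the work surface, if the arm or the gripper's body presses on something with over 40 N, if the wrist force passes 120 N, or if a joint passes its speed limit or range.

## Robot

A 6-joint arm with a two-finger parallel gripper is mounted at the origin on the work surface. World frame = base frame: x ahead of the robot, y to its left, z up, the work surface at z = 0. Lengths are in m, angles in rad, forces in N, time in s.
With the tool pointing down it reaches from about 0.35 to 0.775 m from the base axis. Payload 7.3 kg.
Tool frame: the origin (TCP) lies at the very end of the fingers, on their centre line; the grasp point (between the pads) lies grip_point_offset behind it (grip_point_offset is the distance from the TCP to the grasp point, in m); z points along the fingers, y is the direction in which the jaws open and shut (so a half turn about z gives the same grasp; the last joint's range is limited). The gripper opens to 92 mm and grips with 3 to 60 N. Pads are 19 mm wide; open, the fingers measure 130 mm over their backs; the gripper's body (75 mm by 190 mm) begins 47 mm behind the grasp point.
Start: joints at [-1.309, 0.342, 1.524, -0, 1.275, -0.146], TCP at [0.208, -0.482, 0.227] pointing down, gripper open.
Joint ranges: [-2.53, 2.53], [-0.77, 2.02], [0.04, 2.7], [-1, 4.14], [0.28, 2.66], [-3.11, 3.11]. Speed limits (rad/s): [2.57, 2.57, 3.14, 3.14, 3.14, 3.14].

## Interface

Orientations are given as [roll, pitch, yaw] about the fixed x, y, z axes, in that order (R = Rz(yaw) Ry(pitch) Rx(roll)).
In Python, from cell import * gives the robot as it stands.
- The arm moves only by the shell command python3 -m inch 'ROWS' [OPENING] [FORCE]. ROWS is JSON, a list that holds one entry, the list of rows, each a list of 4 numbers: the shift along the tool's x, y, z in mm, then the turn about the tool's z in rad. In form: [[[x, y, z, roll], ...]]. A call has 1 to 10 rows; each row shifts and turns the commanded pose from where the row before left it, along the tool's axes as they then stand; what a row does not reach is not made up. A row lasts 1/8 s, in which the tool goes at most 62.5 mm and 10.7 degrees, less where a joint would pass 70% of its speed; a pose out of reach is approached as far as the arm can. A call with a gripper value outside its range is refused whole. OPENING is the closure, from -1 (fully open) to 1 (shut), set as the call begins (- or left out, the last holds). The fingers move at their own pace and stop on an object; FORCE is the grip in N (left out, the last holds). Time passes only in rows, so rows that do not move let the fingers close. It gives the time, the measured TCP pose, the force and the opening at its end, in the units of the state.
- observe(): the state, without advancing time (a new reading comes with each control period).
- read_camera(name): name is "scene" or "side" or "wrist"; returns a dict with "img" (400x640x3 uint8, blue, green, red), "fx", "fy", "cx", "cy" (pixels), "k1" (the pictures are not rectified: a ray, as slopes to the right and down, at radius r is drawn at 1 + k1 r^2 times it, then the intrinsics apply), "eye" and "rotation" of the camera in the world; the wrist camera has in their place "T_tool_cam" (4x4, takes a point from camera to tool coordinates, whose origin is the TCP and whose axes are the flange's). Camera axes: x right, y down, z forward; pixel columns grow to the right and rows downward; lengths in m; the calibration is good to about 2 mm. A picture is of the moment at which its call begins: read the wrist's pose just before it. There is no depth.
- hand_in(): hands the job in, once; it reports no verdict.
Trained networks look in the newest picture that a camera, given by its name, has taken for a name from the list of things; names that differ only in an ending like _2 or _b are one class to them, and where a whole thing is asked for, a point or a joint stands for the part that bears it (a point fixed in the world has none). Each returns a list of dicts, best first, with "conf" (0 to 1); they miss things now and then, are a little off and sometimes report something else, mostly with a low value. They report only what shows in the picture. A call takes as long as a camera call. They do not tell look-alikes from the thing itself.
- boxes_of(camera, label): "at" ([row, column] in pixels, amid what is visible of it).
- place_of(camera, label): "at" ([row, column] in pixels: a listed point, or the origin of a listed thing).
The state is a dict: "time": time; "qpos": joint angles; "qvel": joint speeds; "joint_efforts": joint torques, N m; "tool_pos": TCP position; "tool_rot": TCP orientation; "contact_force": force on the tool from outside, world axes, zero at the start; "torque": the same for the moment, N m; "opening": finger opening in m.
Only numpy, scipy, OpenCV 4.12 (cv2) and the standard library are available. Lean on these libraries where they do the work, as an engineer would, in place of code of your own. Each camera call takes 0.05 s, during which the arm holds its last target. There are 200 camera calls.

## Working session

There is one attempt and no reset: what is moved stays moved. The work goes in short steps, Python scripts to look and compute and a shell command to move; the robot and the scene stay as the last step left them, time stands still between calls to the robot, and variables do not carry over. Pictures are saved under pics/ and viewed, about 8 in all and at most 12, crops included, and the job is handed in when it is done.

```bash
ls; mkdir -p pics
cat > h.py <<'E'
from cell import *
import numpy as np, cv2
from scipy.spatial.transform import Rotation as R
def cam(name):
    s=observe(); c=read_camera(name)
    if name=="wrist":
        T=np.eye(4);T[:3,:3]=R.from_euler('xyz',s['tool_rot']).as_matrix();T[:3,3]=s['tool_pos']
        M=T@np.array(c['T_tool_cam']);c['eye']=M[:3,3];c['rotation']=M[:3,:3]
    c['eye']=np.array(c['eye']);c['rotation']=np.array(c['rotation']);return c
def ray(c,rc):
    d=np.array([(rc[1]-c['cx'])/c['fx'],(rc[0]-c['cy'])/c['fy']]);u=d.copy()
    for _ in range(20):u=d/(1+c['k1']*(u@u))
    v=c['rotation']@np.array([u[0],u[1],1]);return v/np.linalg.norm(v)
def at_z(c,rc,z):
    v=ray(c,rc);return c['eye']+v*(z-c['eye'][2])/v[2]
def proj(c,P):
    p=(np.array(P)-c['eye'])@c['rotation'];u=p[:2]/p[2];u=u*(1+c['k1']*(u@u))
    return np.array([u[1]*c['fy']+c['cy'],u[0]*c['fx']+c['cx']])
def tri(cs,rcs):
    A=0;b=0
    for c,rc in zip(cs,rcs):
        v=ray(c,rc);M=np.eye(3)-np.outer(v,v);A=A+M;b=b+M@c['eye']
    return np.linalg.solve(A,b)
E
cat > a.py <<'E'
from h import *
print(observe()); print(grip_point_offset if 'grip_point_offset' in globals() else '')
C={}
for n in ["scene","side"]:
    c=C[n]=cam(n);cv2.imwrite(f"pics/{n}0.png",c['img']);print(n,c['eye'],c['rotation'].tolist(),c['fx'])
    for l in ["board","stop_mount","lift_bar","stick_mid","stick_end","offcut","knife"]:
        print(n,l,[(np.round(d['at'],1).tolist(),round(d['conf'],2)) for d in place_of(n,l)][:4])
E
python3 a.py
```

```text
pics
{'time': 0.0, 'qpos': array([-1.30900179e+00,  3.42731728e-01,  1.52501953e+00, -3.05850675e-05,
        1.27539636e+00, -1.46017844e-01]), 'qvel': array([-0.00029576,  0.00062673, -0.00039514,  0.000172  ,  0.00019542,
        0.00150675]), 'joint_efforts': array([ 8.06163916e-04, -4.31237125e+01, -2.44215292e+01,  7.19665736e-02,
        5.59730467e-02, -1.35952723e-04]), 'tool_pos': array([ 0.2081122 , -0.48154405,  0.22603942]), 'tool_rot': array([-3.14004998e+00, -1.97311237e-04,  4.07821152e-01]), 'contact_force': array([-0.94338651,  0.55226856, -0.50935979]), 'torque': array([ 0.00778373,  0.02932873, -0.02441844]), 'opening': 0.09191989500185992}
0.0188
scene [ 1.42691055 -0.08095288  0.92376121] [-2.341006322879834, -0.008825377515010224, 1.4985183915483986] 441.4566617312883
scene board [([216.4, 325.9], 0.91)]
scene stop_mount [([226.5, 304.4], 0.57)]
scene lift_bar [([202.9, 280.6], 0.78)]
scene stick_mid [([154.2, 389.4], 0.84), ([162.1, 246.1], 0.79), ([202.0, 374.9], 0.56)]
scene stick_end [([158.0, 275.2], 0.91), ([201.3, 355.0], 0.72), ([171.9, 398.7], 0.65)]
scene offcut [([198.5, 253.9], 0.66)]
scene knife [([195.9, 298.5], 0.77), ([207.2, 285.2], 0.28)]
side [ 1.3279638  -0.89805287  0.94027667] [-2.2106446898437158, 0.018560912507146865, 0.6895854984555108] 504.8551559357179
side board [([209.0, 312.5], 0.73)]
side stop_mount [([222.9, 307.9], 0.78)]
side lift_bar [([204.5, 297.6], 0.7)]
side stick_mid [([170.7, 337.6], 0.76), ([203.9, 298.4], 0.73), ([145.3, 297.8], 0.72), ([208.4, 193.0], 0.65)]
side stick_end [([195.5, 212.1], 0.9), ([184.5, 317.1], 0.8), ([149.5, 317.0], 0.56)]
side offcut [([232.8, 243.5], 0.65)]
side knife [([208.7, 275.5], 0.74)]
```

```bash
sed -i "s/c\['rotation'\]=np.array(c\['rotation'\]);return c/c['rotation']=np.array(c['rotation'])\n    if c['rotation'].size==3:c['rotation']=R.from_euler('xyz',c['rotation']).as_matrix()\n    return c/" h.py
cat > b.py <<'E'
from h import *
s=cam('scene');d=cam('side')
for n,a,b in [("board",(216.4,325.9),(209,312.5)),("mount",(226.5,304.4),(222.9,307.9)),("bar",(202.9,280.6),(204.5,297.6)),("mid",(202,374.9),(170.7,337.6)),("end",(201.3,355),(184.5,317.1)),("offcut",(198.5,253.9),(232.8,243.5)),("knife",(195.9,298.5),(208.7,275.5))]:
    P=tri([s,d],[a,b]);print(n,P.round(4),(proj(s,P)-a).round(1),(proj(d,P)-b).round(1))
a=cv2.resize(s['img'][120:300,200:470],(790,526),interpolation=cv2.INTER_CUBIC);cv2.imwrite('pics/sc.png',a)
a=cv2.resize(d['img'][110:290,170:440],(790,526),interpolation=cv2.INTER_CUBIC);cv2.imwrite('pics/sd.png',a)
E
python3 b.py
```

```text
board [0.5498 0.0113 0.0111] [ 0.8 -0. ] [-0.6 -0.4]
mount [ 0.5863 -0.0522  0.0149] [ 0.2 -0. ] [-0.1 -0.1]
bar [ 0.6051 -0.1132  0.128 ] [ 0.4 -0. ] [-0.4 -0.2]
mid [0.5431 0.1498 0.0651] [-2.1  0.1] [1.7 0.9]
end [0.497  0.102  0.0223] [-1.  0.] [0.8 0.5]
offcut [ 0.4686 -0.1969  0.0158] [ 1.1 -0.1] [-1.1 -0.6]
knife [ 0.469  -0.0641  0.02  ] [ 0.9 -0.1] [-0.8 -0.4]
```

View pics/sc.png

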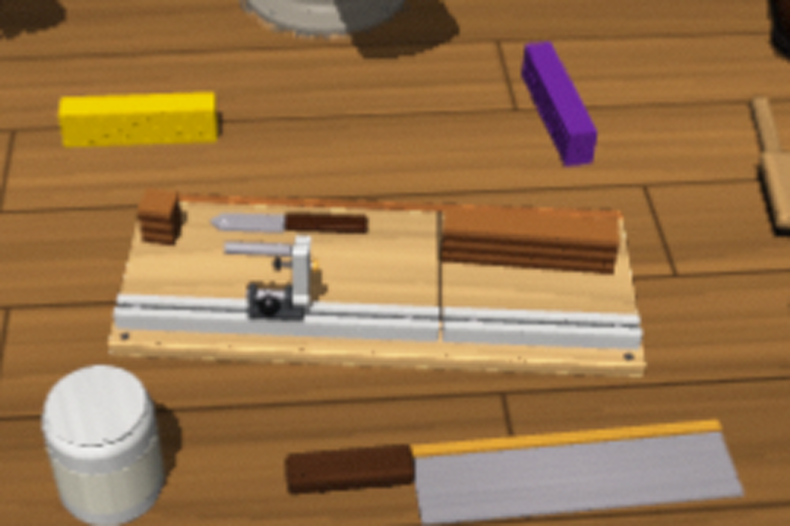

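View pics/sd.png

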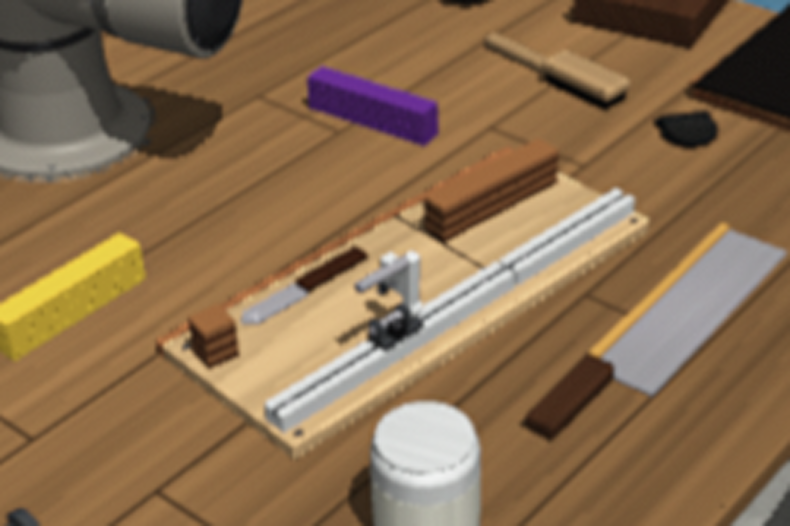

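The brown leatherboard stick on the board (scene about 202,375) is the one meant. The purple bar (154,389) and the yellow bar (162,246) are look-alikes lying on the bench. The stop is standing roughly vertical. I'll move over the board for a wrist view that confirms this.

```bash
python3 -m inch '[[[46,-33,-10,0],[46,-33,-10,0],[46,-33,-10,0],[46,-33,-10,0],[46,-33,-10,0],[46,-33,-10,0],[46,-33,-10,0],[46,-33,-10,0],[46,-33,-10,0],[46,-33,-10,0]]]'; python3 -m inch '[[[0,0,0,-0.18],[0,0,0,-0.18],[0,0,0,-0.18],[0,0,0,-0.18],[0,0,0,-0.18],[0,0,0,-0.18],[0,0,0,-0.08],[0,0,0,0]]]'
cat > c.py <<'E'
from h import *
import sys
c=cam('wrist');cv2.imwrite(f'pics/{sys.argv[1]}.png',c['img']);print(c['eye'],c['rotation'].round(2).tolist(),c['fx'])
for l in ["board","stop_mount","lift_bar","stick_mid","stick_end","knife"]:
    for d in place_of('wrist',l)[:3]: print(l,np.round(d['at'],1),round(d['conf'],2),[at_z(c,d['at'],z)[:2].round(4).tolist() for z in (0.018,0.0405,0.063)])
E
python3 c.py w1
```

```text
time: 2.15
tool_pos: [0.5003, 0.0052, 0.3272]
tool_rot: [3.141, -0.0, 0.408]
contact_force: [0.7, -0.2, 0.4]
opening: 0.092
time: 3.15
tool_pos: [0.4996, 0.0034, 0.3267]
tool_rot: [3.142, 0.0, 1.567]
contact_force: [0.3, -0.1, -0.0]
opening: 0.092
[0.50078887 0.07950613 0.48356661] [[1.0, -0.0, -0.0], [-0.0, -0.96, -0.28], [-0.0, 0.28, -0.96]] 291.5432778721435
board [153.3 345.6] 0.83 [[0.5457, 0.0198], [0.5436, 0.0227], [0.5414, 0.0256]]
stop_mount [196.  373.9] 0.93 [[0.5944, -0.0509], [0.5899, -0.0446], [0.5854, -0.0383]]
stop_mount [ 45.9 338.3] 0.73 [[0.5318, 0.1762], [0.5303, 0.1715], [0.5288, 0.1669]]
lift_bar [251.9 390.7] 0.7 [[0.6295, -0.1534], [0.6233, -0.1421], [0.6171, -0.1309]]
stick_mid [ 45.9 338.2] 0.85 [[0.5316, 0.1762], [0.5302, 0.1715], [0.5287, 0.1669]]
stick_end [247.3 198.3] 0.83 [[0.2904, -0.1437], [0.3006, -0.1329], [0.3108, -0.1221]]
knife [202.  297.7] 0.6 [[0.4677, -0.0609], [0.4693, -0.0541], [0.4709, -0.0473]]
```

View pics/w1.png

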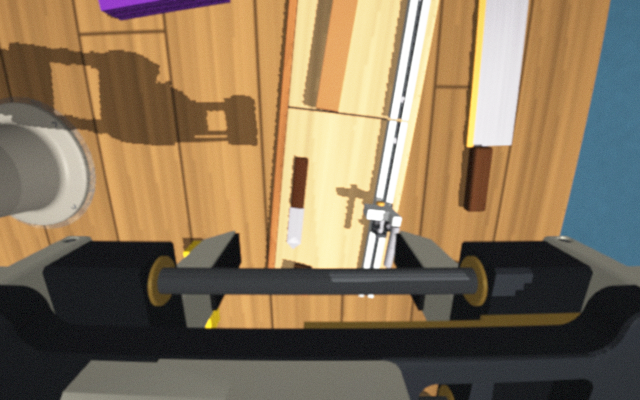

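The wrist view shows the stick at about (col 337, row 50), the fence running from (418,0) to (365,295), and the stop at (380,215). The knife is at (298,195). Next I'll measure the fence line and the stick edges.

```bash
cat > d.py <<'E'
from h import *
c=cam('wrist');im=c['img'];hsv=cv2.cvtColor(im,cv2.COLOR_BGR2HSV)
for r in (5,20,40,60,80,100,130,150,180): print(r,"S",hsv[r,370:440,1].tolist())
for r in (10,40,70,90,105): print(r,"BGRr",im[r,310:362,1].tolist())
cv2.imwrite('pics/w2.png',cv2.resize(im[0:280,270:450],(514,800)[0:2] if 0 else (386*1,600),interpolation=cv2.INTER_CUBIC))
E
python3 d.py
```

```text
5 S [81, 83, 83, 85, 84, 90, 91, 90, 94, 94, 93, 88, 86, 88, 86, 86, 88, 86, 86, 85, 88, 93, 93, 90, 87, 84, 85, 81, 83, 98, 114, 118, 118, 111, 115, 106, 85, 42, 7, 3, 2, 0, 0, 0, 0, 1, 2, 3, 6, 11, 14, 6, 2, 0, 0, 0, 0, 1, 1, 14, 53, 81, 80, 85, 81, 76, 80, 90, 125, 136]
20 S [84, 89, 92, 88, 91, 93, 85, 79, 80, 82, 81, 84, 85, 86, 82, 84, 88, 89, 89, 93, 90, 84, 89, 84, 80, 86, 95, 112, 117, 108, 114, 111, 116, 97, 65, 21, 4, 1, 0, 0, 0, 0, 0, 0, 0, 7, 10, 19, 4, 6, 1, 1, 0, 0, 0, 1, 10, 45, 75, 80, 81, 87, 76, 67, 78, 113, 138, 147, 146, 144]
40 S [82, 82, 72, 73, 74, 77, 78, 81, 82, 84, 80, 84, 86, 85, 89, 88, 87, 85, 86, 83, 81, 83, 82, 94, 108, 110, 110, 120, 109, 110, 84, 48, 15, 1, 1, 0, 1, 0, 0, 0, 1, 4, 16, 19, 18, 3, 2, 0, 0, 0, 0, 0, 3, 23, 67, 78, 74, 73, 63, 63, 79, 106, 134, 140, 142, 143, 149, 148, 143, 148]
60 S [71, 72, 74, 76, 79, 85, 83, 84, 83, 82, 82, 86, 90, 92, 88, 85, 80, 82, 81, 85, 101, 110, 112, 112, 115, 117, 101, 75, 32, 5, 2, 0, 0, 0, 0, 1, 1, 1, 7, 17, 14, 4, 3, 1, 0, 0, 0, 0, 0, 15, 58, 82, 76, 71, 66, 64, 72, 96, 128, 141, 145, 140, 145, 145, 140, 1
[... 2173 characters left out ...]
, 176, 170, 167, 172, 171, 170, 172, 171, 166, 169, 171, 172, 166, 171, 184, 207, 230, 235, 234, 233, 233, 232, 232, 232, 233, 232, 232, 232, 230, 230, 229, 228]
90 BGRr [119, 109, 115, 115, 115, 124, 129, 135, 139, 154, 165, 167, 166, 167, 173, 169, 170, 172, 174, 168, 170, 168, 170, 167, 170, 171, 172, 171, 172, 169, 177, 192, 225, 235, 233, 233, 235, 233, 233, 232, 233, 234, 235, 234, 233, 232, 230, 228, 228, 228, 231, 236]
105 BGRr [125, 117, 119, 118, 119, 126, 142, 161, 170, 171, 168, 171, 172, 172, 168, 169, 167, 170, 168, 169, 171, 166, 171, 172, 170, 173, 168, 172, 187, 218, 236, 236, 236, 234, 233, 232, 233, 232, 233, 234, 234, 232, 231, 232, 229, 226, 228, 229, 233, 236, 238, 239]
```

View pics/w2.png

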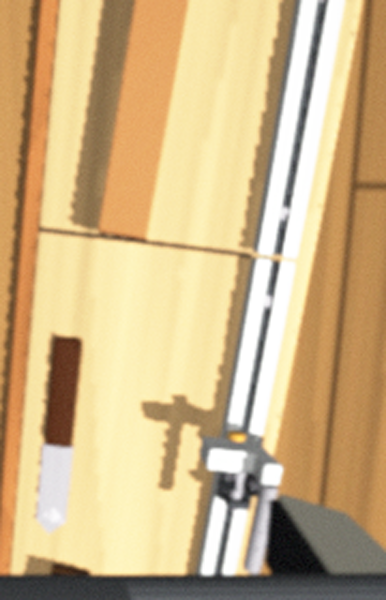

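```bash
cat > e.py <<'E'
from h import *
c=cam('wrist')
def line(name,pts,z):
    P=np.array([at_z(c,(r,q),z)[:2] for r,q in pts]);k,b=np.polyfit(P[:,1],P[:,0],1)
    print(name,'x=%.4f+%.4f*y'%(b,k),'res',np.abs(P[:,0]-b-k*P[:,1]).max().round(5),P[0].round(4),P[-1].round(4));return b,k
f=[(5,407),(20,404.3),(40,401),(60,397.5),(80,394.1),(100,390.7),(130,385.5),(150,382),(180,376.9)]
for z in(.018,.038):line('front%g'%z,f,z)
line('back.038',[(5,430),(20,427),(40,423.7),(60,420),(80,416.6),(100,412.8),(130,407),(150,403.2),(180,397.2)],.038)
line('stR',[(10,355.4),(40,350.5),(70,344.8),(90,341.6),(105,338.6)],.063)
line('stL',[(10,331),(40,326.5),(70,321.7),(90,318.8),(105,316)],.063)
print('end',[at_z(c,p,.063).round(4) for p in((110,327),(108,317))])
hs=cv2.cvtColor(c['img'],cv2.COLOR_BGR2HSV)
print('endcol',c['img'][100:118,325,1].tolist(),c['img'][100:118,330,1].tolist())
print('screw',hs[196:212,376:392,1].tolist())
E
python3 e.py
```

```text
front0.018 x=0.6006+0.1201*y res 0.00023 [0.6285 0.2303] [ 0.598  -0.0238]
front0.038 x=0.5959+0.1201*y res 0.00022 [0.6231 0.2238] [ 0.5938 -0.0194]
back.038 x=0.6283+0.1170*y res 0.00042 [0.6546 0.2243] [ 0.6257 -0.0194]
stR x=0.5149+0.1690*y res 0.00033 [0.5501 0.2094] [0.5303 0.0921]
stL x=0.4841+0.1666*y res 0.00032 [0.5188 0.2094] [0.4991 0.0921]
end [array([0.5143, 0.0855, 0.063 ]), array([0.5005, 0.0882, 0.063 ])]
endcol [168, 170, 167, 170, 170, 166, 167, 171, 151, 116, 82, 108, 183, 228, 237, 240, 239, 239] [169, 170, 173, 171, 172, 170, 168, 169, 164, 149, 105, 72, 128, 213, 241, 243, 243, 243]
screw [[0, 1, 0, 0, 0, 0, 1, 5, 11, 19, 5, 3, 0, 0, 0, 1], [3, 2, 1, 1, 2, 1, 1, 6, 11, 15, 4, 0, 0, 0, 0, 1], [3, 4, 4, 3, 3, 2, 2, 12, 16, 5, 3, 2, 0, 0, 0, 1], [5, 8, 5, 3, 1, 4, 8, 10, 10, 4, 5, 1, 0, 0, 0, 1], [14, 22, 29, 26, 15, 12, 4, 2, 3, 2, 2, 0, 0, 0, 0, 1], [57, 86, 102, 94, 87, 82, 76, 56, 24, 2, 2, 1, 0, 0, 0, 1], [95, 146, 172, 168, 169, 168, 153, 131, 80, 30, 2, 4, 1, 1, 1, 5], [121, 163, 177, 169, 164, 166, 159, 155, 114, 51, 10, 8, 7, 7, 10, 36], [97, 140, 156, 155, 154, 147, 151, 146, 114, 48, 6, 4, 4, 5, 5, 36], [47, 81, 122, 143, 143, 138, 137, 132, 92, 33, 8, 6, 4, 3, 5, 17], [8, 26, 54, 80, 103, 112, 106, 88, 47, 14, 6, 4, 8, 0, 4, 33], [2, 6, 11, 8, 14, 15, 20, 12, 6, 6, 4, 6, 4, 4, 2, 39], [2, 2, 4, 0, 0, 6, 2, 8, 4, 2, 4, 6, 2, 8, 6, 31], [3, 5, 0, 4, 6, 6, 4, 4, 2, 4, 4, 12, 6, 8, 2, 10], [2, 1, 1, 2, 2, 4, 4, 4, 8, 2, 11, 6, 4, 4, 8, 2], [0, 0, 0, 0, 0, 0, 0, 1, 3, 4, 3, 5, 7, 2, 2, 6]]
```

```bash
python3 -m inch '[[[0,0,0,0.116],[-32,38,0,0],[-32,38,0,0],[-32,38,0,0],[0,0,55,0],[0,0,55,0],[0,0,50,0],[0,0,0,0],[0,0,0,0]]]' -0.09 10
cat >> h.py <<'E'
U=np.array([.993,-.119]);V=np.array([.119,.993])
def st():
    s=observe();p=s['tool_pos'];print('t',round(s['time'],2),'u %.4f v %.4f z %.4f'%(p[:2]@U,p[:2]@V,p[2]),'yaw',s['tool_rot'][2].round(4),'Fuvz',(s['contact_force'][:2]@U).round(2),(s['contact_force'][:2]@V).round(2),s['contact_force'][2].round(2),'op',round(s['opening'],4))
E
python3 - <<'E'
from h import *
st();c=cam('wrist');cv2.imwrite('pics/w3.png',c['img'])
for u in(.600,.61,.62): print(u,proj(c,[*(U*u+V*-.055),.118]).round(0),proj(c,[*(U*u+V*.005),.118]).round(0))
E
```

```text
time: 4.72
tool_pos: [0.6027, -0.1058, 0.1689]
tool_rot: [3.138, 0.001, 1.452]
contact_force: [0.0, -0.6, 0.5]
opening: 0.0502
t 4.72 u 0.6110 v -0.0333 z 0.1689 yaw 1.4518 Fuvz 0.09 -0.6 0.51 op 0.0502
0.6 [245. 302.] [169. 301.]
0.61 [245. 315.] [169. 315.]
0.62 [245. 328.] [169. 328.]
```

View pics/w3.png

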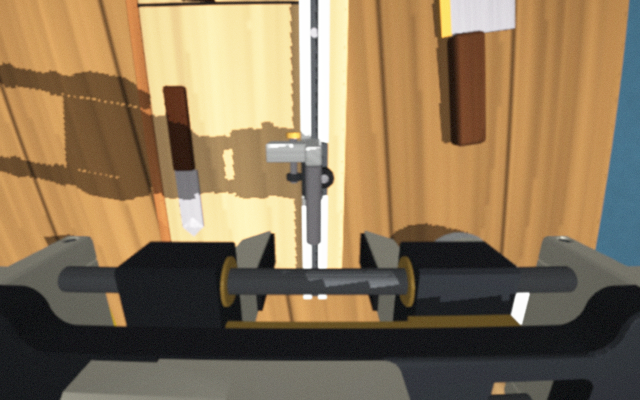

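The bar is centred between the fingers at col 313, rows 165–242, as predicted. I'll descend and pinch it.

```bash
python3 -m inch '[[[0,-1,30,0],[0,-1,32,0],[0,0,0,0],[0,0,0,0]]]'; python3 -m inch '[[[0,0,0,0],[0,0,0,0],[0,0,0,0],[0,0,0,0],[0,0,0,0],[0,0,0,0]]]' 1 8; python3 -c "
from h import *
st()"
```

```text
time: 5.28
tool_pos: [0.601, -0.1056, 0.1073]
tool_rot: [3.137, 0.001, 1.452]
contact_force: [-0.1, -0.2, 0.3]
opening: 0.05
time: 6.02
tool_pos: [0.5995, -0.1052, 0.1048]
tool_rot: [3.141, 0.0, 1.452]
contact_force: [-0.0, 0.4, 0.5]
opening: 0.0117
t 6.03 u 0.6079 v -0.0332 z 0.1048 yaw 1.4518 Fuvz -0.09 0.37 0.54 op 0.0117
```

```bash
python3 -m inch '[[[0,-4.9,0.2,0],[0,-4.8,0.6,0],[0,-4.8,0.9,0],[0,-4.7,1.3,0],[0,-4.5,1.7,0],[0,-4.4,2.1,0],[0,-4.2,2.3,0],[0,-4.1,2.7,0],[0,0,0,0]]]'; python3 -c "
from h import *
st()"
```

```text
time: 7.15
tool_pos: [0.5623, -0.1007, 0.0923]
tool_rot: [-3.14, -0.0, 1.452]
contact_force: [0.3, 0.1, -0.8]
opening: 0.0118
t 7.15 u 0.5704 v -0.0331 z 0.0923 yaw 1.4517 Fuvz 0.3 0.13 -0.76 op 0.0118
```

```bash
python3 -m inch '[[[0,-7.4,6.4,0],[0,-6.4,7.4,0],[0,-5,8.3,0],[0,-3.8,8.9,0],[0,-2.2,9.5,0],[0,-0.8,8,0],[0,0,0,0],[0,0,0,0]]]'; python3 -c "
from h import *
st()"
```

```text
time: 8.15
tool_pos: [0.5359, -0.0976, 0.0431]
tool_rot: [-3.137, -0.0, 1.452]
contact_force: [-5.6, -1.5, -1.8]
opening: 0.0115
t 8.15 u 0.5438 v -0.0331 z 0.0431 yaw 1.452 Fuvz -5.41 -2.14 -1.75 op 0.0115
```

```bash
python3 -m inch '[[[0,1,2,0],[0,0,2,0],[0,0,2,0],[0,0,2,0],[0,0,0,0],[0,0,0,0]]]'; python3 -c "
from h import *
st()"
```

```text
time: 8.9
tool_pos: [0.5356, -0.0975, 0.0354]
tool_rot: [-3.134, -0.0, 1.452]
contact_force: [-11.5, -0.8, 3.1]
opening: 0.0117
t 8.9 u 0.5435 v -0.0331 z 0.0354 yaw 1.4522 Fuvz -11.31 -2.12 3.06 op 0.0117
```

```bash
python3 -m inch '[[[0,-2,0,0],[0,0,0,0],[0,0,0,0]]]'; python3 -c "
from h import *
st()"; python3 -m inch '[[[0,0,0,0],[0,0,0,0],[0,0,-30,0],[0,0,-30,0],[0,0,0,0],[0,0,0,0]]]' -0.4;python3 -m inch '[[[0,0,0,0],[0,0,0,0],[0,0,0,0],[0,0,0,0],[0,0,0,0]]]' 1;  python3 -c "
from h import *
st()"
```

```text
time: 9.28
tool_pos: [0.5356, -0.0975, 0.0356]
tool_rot: [-3.138, -0.0, 1.452]
contact_force: [-6.0, -1.1, -2.0]
opening: 0.0117
t 9.28 u 0.5435 v -0.0331 z 0.0356 yaw 1.4519 Fuvz -5.82 -1.77 -1.99 op 0.0117
time: 10.02
tool_pos: [0.5369, -0.0976, 0.0961]
tool_rot: [3.141, 0.0, 1.452]
contact_force: [0.8, 0.6, 0.3]
opening: 0.0632
time: 10.65
tool_pos: [0.5369, -0.0977, 0.0963]
tool_rot: [-3.142, 0.0, 1.452]
contact_force: [-0.3, 0.7, 0.0]
opening: 0.019
t 10.65 u 0.5448 v -0.0332 z 0.0963 yaw 1.4518 Fuvz -0.38 0.61 0.01 op 0.019
```

```bash
python3 -m inch '[[[0,0,0,0],[0,0,15,0],[0,0,15,0],[0,0,3,0],[0,0,2,0],[0,0,2,0],[0,0,0,0],[0,0,0,0]]]'; python3 -c "
from h import *
st()"
```

```text
time: 11.65
tool_pos: [0.5358, -0.0976, 0.0613]
tool_rot: [-3.14, 0.0, 1.452]
contact_force: [-9.4, 2.4, 21.9]
opening: 0.0004
t 11.65 u 0.5436 v -0.0331 z 0.0613 yaw 1.4521 Fuvz -9.65 1.23 21.88 op 0.0004
```

```bash
python3 -m inch '[[[0,0,-45,0],[0,0,-20,0],[53,-8,0,0],[53,-8,0,0],[53,-8,0,0],[53,-8,0,0],[52,-8,0,0],[0,0,0,0.048],[0,0,0,0],[0,0,0,0]]]' -0.52
cat > f.py <<'E'
from h import *
import sys
st();c=cam('wrist');cv2.imwrite('pics/%s.png'%sys.argv[1],c['img'])
for l in('stick_mid','stick_end'):
    for d in place_of('wrist',l)[:2]:
        P=at_z(c,d['at'],.0405);print(l,np.round(d['at'],1),round(d['conf'],2),'u %.4f v %.4f'%(P[:2]@U,P[:2]@V))
E
python3 f.py w4
```

```text
time: 12.9
tool_pos: [0.5286, 0.1686, 0.1242]
tool_rot: [-3.141, 0.0, 1.404]
contact_force: [-1.0, 0.9, 0.0]
opening: 0.0698
t 12.9 u 0.5048 v 0.2303 z 0.1242 yaw 1.4039 Fuvz -1.11 0.75 0.01 op 0.0698
stick_mid [159.6  48.2] 0.84 u 0.2771 v 0.2826
stick_mid [205.6 317. ] 0.59 u 0.5055 v 0.2306
stick_end [132.8 128.3] 0.75 u 0.3536 v 0.3004
```

View pics/w4.png

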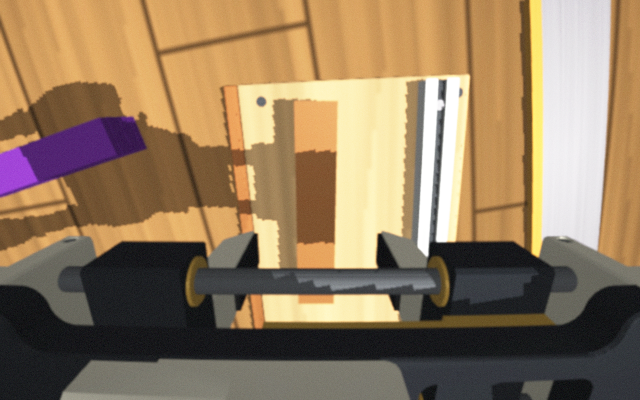

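The stick (cols 295–335) is centred between the fingers and parallel to them. I'll descend and grip its top.

```bash
python3 -m inch '[[[0,0,40,0],[0,0,40,0],[0,0,0,0],[0,0,0,0]]]'; python3 -m inch '[[[0,0,0,0],[0,0,0,0],[0,0,0,0],[0,0,0,0],[0,0,0,0],[0,0,0,0]]]' 1 12; python3 -c "
from h import *
st()"
```

```text
time: 13.55
tool_pos: [0.5295, 0.169, 0.0457]
tool_rot: [3.14, -0.001, 1.403]
contact_force: [-0.1, 0.5, 1.1]
opening: 0.0699
time: 14.3
tool_pos: [0.5285, 0.1692, 0.0445]
tool_rot: [-3.142, 0.0, 1.404]
contact_force: [-0.9, 0.1, 2.7]
opening: 0.0316
t 14.3 u 0.5046 v 0.2309 z 0.0445 yaw 1.4038 Fuvz -0.94 -0.01 2.67 op 0.0316
```

```bash
python3 -m inch '[[[0,0,0,-0.048],[-10,10,0,0],[-10,10,0,0],[-10,10,0,0],[-10,10,0,0],[-10,10,0,0],[-10,10,0,0],[-10,6,0,0],[0,0,0,0],[0,0,0,0]]]'; python3 -c "
from h import *
st()"; python3 -m inch '[[[0,2,0,0],[0,2,0,0],[0,2,0,0],[0,0,0,0],[0,0,0,0]]]';python3 -c "
from h import *
st()"
```

```text
time: 15.55
tool_pos: [0.5863, 0.0909, 0.0446]
tool_rot: [3.14, 0.001, 1.452]
contact_force: [1.4, -3.1, 3.8]
opening: 0.032
t 15.55 u 0.5714 v 0.1600 z 0.0446 yaw 1.4516 Fuvz 1.75 -2.88 3.77 op 0.032
time: 16.18
tool_pos: [0.59, 0.0914, 0.0446]
tool_rot: [-3.138, 0.001, 1.453]
contact_force: [-5.1, -1.4, 9.4]
opening: 0.0318
t 16.18 u 0.5750 v 0.1610 z 0.0446 yaw 1.4525 Fuvz -4.87 -1.95 9.4 op 0.0318
```

Run:
```python
from h import *
c=cam('wrist');d=cam('side')
a=cv2.resize(c['img'][40:280,220:460],(560,560),interpolation=cv2.INTER_CUBIC)
p=proj(d,[.59,.09,.05]).astype(int);print(p)
b=d['img'][max(0,p[0]-60):p[0]+80,max(0,p[1]-100):p[1]+100]
b=cv2.resize(b,None,fx=1.2*1,fy=1.2,interpolation=cv2.INTER_CUBIC)
o=np.zeros((560,800,3),np.uint8);o[:,:560]=a;o[:b.shape[0],560:560+min(240,b.shape[1])]=b[:,:240];cv2.imwrite('pics/w5.png',o)
```

```text
[190 338]
```

View pics/w5.png

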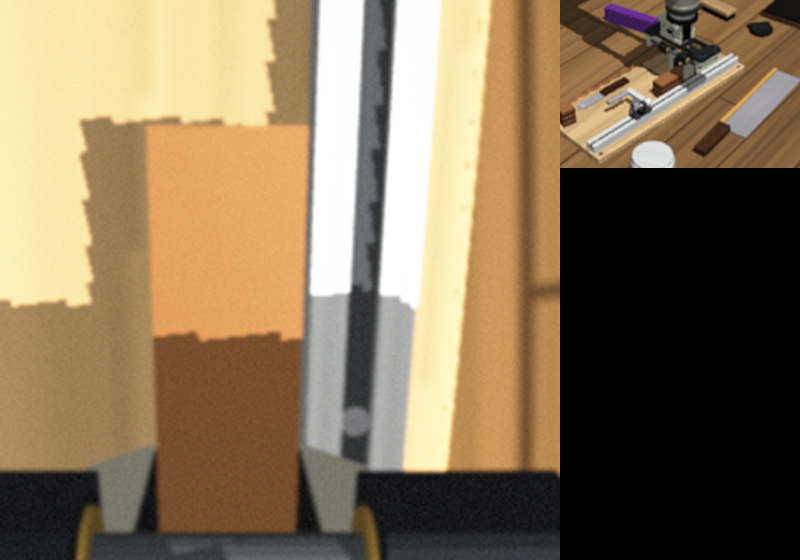

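Run:
```python
from h import *
c=cam('wrist');st();g=lambda r,q,z:[round(float(at_z(c,(r,q),z)[:2]@w),4) for w in(U,V)]
im=c['img']
hs=cv2.cvtColor(im,cv2.COLOR_BGR2HSV)
for r in(45,55,65,75,85): 
    row=hs[r,338:366,1].astype(int);k=np.argmax(row<45);q=338+k-(45-row[k])/(row[k-1]-row[k]);print('fence',r,q.round(1),'bot',g(r,q,.018),'top',g(r,q,.038), im[r,350:362].sum(1).tolist())
for r in(100,115,130,145,160,175):
    row=hs[r,338:366,1].astype(int);k=np.argmax(row<75);q=338+k-(75-row[k])/(row[k-1]-row[k])
    l=im[r,275:300].sum(1).astype(int)
    print('stick',r,q.round(1),g(r,q,.063)); 
    s=hs[r,270:300].astype(int);kk=np.argmax(np.diff(im[r,270:300,2].astype(int)));print('  left',270+kk+.5,g(r,270+kk+.5,.063))
```

```text
t 16.32 u 0.5750 v 0.1610 z 0.0446 yaw 1.4525 Fuvz -5.36 -2.14 9.41 op 0.0318
fence 45 353.6 bot [0.5965, 0.2758] top [0.5943, 0.2716] [360, 363, 346, 312, 314, 315, 459, 704, 763, 762, 762, 762]
fence 55 353.1 bot [0.5964, 0.2705] top [0.5942, 0.2669] [354, 354, 344, 322, 315, 342, 604, 759, 765, 762, 762, 762]
fence 65 352.9 bot [0.5964, 0.2651] top [0.5942, 0.2621] [364, 360, 342, 326, 321, 385, 634, 760, 765, 762, 762, 763]
fence 75 352.6 bot [0.5964, 0.2596] top [0.5942, 0.2572] [373, 361, 337, 322, 335, 486, 726, 765, 765, 762, 763, 765]
fence 85 352.3 bot [0.5964, 0.2541] top [0.5942, 0.2523] [375, 368, 343, 318, 337, 554, 751, 765, 765, 763, 764, 765]
stick 100 352.3 [0.5917, 0.2436]
  left 282.5 [0.5601, 0.2435]
stick 115 351.9 [0.5917, 0.237]
  left 282.5 [0.56, 0.237]
stick 130 351.5 [0.5917, 0.2303]
  left 283.5 [0.5602, 0.2303]
stick 145 351.0 [0.5917, 0.2234]
  left 284.5 [0.5605, 0.2234]
stick 160 350.5 [0.5917, 0.2163]
  left 284.5 [0.5603, 0.2163]
stick 175 350.1 [0.5918, 0.2091]
  left 284.5 [0.5601, 0.209]
```

Fence and stick are parallel with about 4.5 mm still to go. The upward force suggests the stick is being pressed into the board. I'll unload vertically and continue.

```bash
python3 -m inch '[[[0,0,-1,0],[0,0,-1,0],[0,0,0,0],[0,0,0,0]]]'; python3 -c "
from h import *
st()"; python3 -m inch '[[[0,1,0,0],[0,1,0,0],[0,0,0,0],[0,0,0,0]]]';python3 -c "
from h import *
st()"
```

```text
time: 16.82
tool_pos: [0.5915, 0.0912, 0.0461]
tool_rot: [-3.141, 0.0, 1.452]
contact_force: [0.3, -0.3, -2.6]
opening: 0.0318
t 16.82 u 0.5765 v 0.1609 z 0.0461 yaw 1.4518 Fuvz 0.37 -0.28 -2.61 op 0.0318
time: 17.32
tool_pos: [0.5937, 0.0908, 0.0464]
tool_rot: [3.142, 0.0, 1.452]
contact_force: [-0.3, 0.3, -2.3]
opening: 0.0319
t 17.32 u 0.5787 v 0.1609 z 0.0464 yaw 1.4518 Fuvz -0.29 0.23 -2.32 op 0.0319
```

```bash
python3 -m inch '[[[0,0.8,0,0],[0,0.8,0,0],[0,0.8,0,0],[0,0,0,0],[0,0,0,0]]]';python3 -c "
from h import *
st()"; python3 -m inch '[[[-8,0,0,0],[-8,0,0,0],[-7,0,0,0],[-5,0,0,0],[0,0,0,0],[0,0,0,0]]]';python3 -c "
from h import *
st()"
```

```text
time: 17.95
tool_pos: [0.5945, 0.0907, 0.046]
tool_rot: [-3.138, 0.0, 1.452]
contact_force: [-6.4, 0.3, 0.4]
opening: 0.032
t 17.95 u 0.5795 v 0.1608 z 0.0460 yaw 1.4519 Fuvz -6.38 -0.44 0.42 op 0.032
time: 18.7
tool_pos: [0.5911, 0.0627, 0.0457]
tool_rot: [-3.138, 0.001, 1.452]
contact_force: [-5.7, -0.3, -1.4]
opening: 0.0319
t 18.7 u 0.5795 v 0.1326 z 0.0457 yaw 1.4518 Fuvz -5.61 -0.94 -1.37 op 0.0319
```

```bash
cat > s.sh <<'E'
python3 -c "
from h import *
st()"
E
python3 -m inch '[[[-3,-0.5,0,0],[-3,0,0,0],[0,0,0,0]]]' - 9; sh s.sh
python3 -m inch '[[[-1,0,0,0],[-1,0,0,0],[0,0,0,0]]]'; sh s.sh
```

```text
time: 19.08
tool_pos: [0.5904, 0.057, 0.0459]
tool_rot: [-3.139, -0.0, 1.452]
contact_force: [-5.5, 1.6, -2.7]
opening: 0.0319
t 19.07 u 0.5795 v 0.1269 z 0.0459 yaw 1.4518 Fuvz -5.67 0.94 -2.65 op 0.0319
time: 19.45
tool_pos: [0.5902, 0.0553, 0.0459]
tool_rot: [-3.139, -0.0, 1.452]
contact_force: [-5.6, 2.3, -2.4]
opening: 0.0322
t 19.45 u 0.5795 v 0.1252 z 0.0459 yaw 1.4518 Fuvz -5.8 1.61 -2.39 op 0.0322
```

```bash
python3 -m inch '[[[-1,0,0,0],[-1,0,0,0],[0,0,0,0]]]'; sh s.sh
```

```text
time: 19.82
tool_pos: [0.59, 0.0533, 0.046]
tool_rot: [-3.139, -0.0, 1.452]
contact_force: [-4.4, 2.0, -2.3]
opening: 0.0322
t 19.82 u 0.5795 v 0.1232 z 0.0460 yaw 1.4518 Fuvz -4.65 1.42 -2.33 op 0.0322
```

```bash
python3 -m inch '[[[0,0,0.7,0],[-1,0,0.3,0],[-1,0,0,0],[0,0,0,0],[0,0,0,0]]]'; sh s.sh
```

```text
time: 20.45
tool_pos: [0.5897, 0.0514, 0.045]
tool_rot: [-3.139, -0.0, 1.452]
contact_force: [-4.9, 2.3, -2.0]
opening: 0.0319
t 20.45 u 0.5795 v 0.1212 z 0.0450 yaw 1.4519 Fuvz -5.17 1.73 -1.97 op 0.0319
```

```bash
python3 -m inch '[[[-1,0,0,0],[-1,0,0,0],[0,0,0,0]]]'; sh s.sh
```

```text
time: 20.82
tool_pos: [0.5895, 0.0494, 0.045]
tool_rot: [-3.139, -0.0, 1.452]
contact_force: [-5.0, 2.2, -1.2]
opening: 0.0325
t 20.82 u 0.5795 v 0.1192 z 0.0450 yaw 1.4518 Fuvz -5.21 1.64 -1.24 op 0.0325
```

```bash
python3 -m inch '[[[-1,0,0,0],[0,0,0,0]]]'; sh s.sh
```

```text
time: 21.08
tool_pos: [0.5894, 0.0484, 0.045]
tool_rot: [-3.139, -0.0, 1.452]
contact_force: [-5.0, 2.2, -2.2]
opening: 0.0321
t 21.07 u 0.5795 v 0.1182 z 0.0450 yaw 1.4519 Fuvz -5.27 1.62 -2.18 op 0.0321
```

```bash
python3 -m inch '[[[-1,0,0,0],[-1,0,0,0],[0,0,0,0]]]'; sh s.sh
```

```text
time: 21.45
tool_pos: [0.5891, 0.0464, 0.045]
tool_rot: [-3.139, -0.0, 1.452]
contact_force: [-4.1, 2.7, -1.8]
opening: 0.0322
t 21.45 u 0.5795 v 0.1162 z 0.0450 yaw 1.4518 Fuvz -4.42 2.22 -1.81 op 0.0322
```

```bash
python3 -m inch '[[[-1,0,0,0],[0,0,0,0]]]'; sh s.sh
```

```text
time: 21.7
tool_pos: [0.589, 0.0454, 0.0449]
tool_rot: [-3.139, -0.0, 1.452]
contact_force: [-4.2, 2.7, -2.0]
opening: 0.0316
t 21.7 u 0.5795 v 0.1152 z 0.0449 yaw 1.4518 Fuvz -4.51 2.21 -2.03 op 0.0316
```

```bash
python3 -m inch '[[[-1,0,0,0],[0,0,0,0]]]'; sh s.sh
```

```text
time: 21.95
tool_pos: [0.5889, 0.0444, 0.045]
tool_rot: [-3.139, -0.0, 1.452]
contact_force: [-5.5, 2.6, -2.8]
opening: 0.0322
t 21.95 u 0.5795 v 0.1142 z 0.0450 yaw 1.4518 Fuvz -5.72 1.94 -2.84 op 0.0322
```

```bash
python3 -m inch '[[[-1,0,0,0],[-1,0,0,0],[0,0,0,0]]]'; sh s.sh
```

```text
time: 22.32
tool_pos: [0.5887, 0.0432, 0.045]
tool_rot: [-3.139, -0.001, 1.452]
contact_force: [-4.0, 5.5, -2.9]
opening: 0.0321
t 22.32 u 0.5795 v 0.1129 z 0.0450 yaw 1.4517 Fuvz -4.6 4.98 -2.92 op 0.0321
```

```bash
python3 -m inch '[[[-1,0,0,0],[0,0,0,0]]]'; sh s.sh
```

```text
time: 22.58
tool_pos: [0.5888, 0.043, 0.045]
tool_rot: [-3.139, -0.003, 1.452]
contact_force: [-4.3, 8.7, -1.2]
opening: 0.0317
t 22.57 u 0.5795 v 0.1128 z 0.0450 yaw 1.4515 Fuvz -5.33 8.13 -1.21 op 0.0317
```

```bash
python3 -m inch '[[[-1,0,0,0],[0,0,0,0]]]'; sh s.sh
```

```text
time: 22.82
tool_pos: [0.5887, 0.0423, 0.0451]
tool_rot: [-3.14, -0.003, 1.452]
contact_force: [-4.1, 10.8, -1.8]
opening: 0.0318
t 22.82 u 0.5796 v 0.1121 z 0.0451 yaw 1.4517 Fuvz -5.33 10.23 -1.84 op 0.0318
```

```bash
python3 -m inch '[[[0.7,0,0,0],[0,0,0,0],[0,0,0,0],[0,0,0,0],[0,0,0,0]]]'; sh s.sh
```

```text
time: 23.45
tool_pos: [0.5887, 0.0424, 0.0451]
tool_rot: [-3.14, -0.002, 1.452]
contact_force: [-4.0, 7.8, -1.0]
opening: 0.032
t 23.45 u 0.5796 v 0.1121 z 0.0451 yaw 1.4517 Fuvz -4.92 7.32 -1.03 op 0.032
```

```bash
python3 -m inch '[[[1,0,0,0],[0.7,0,0.4,0],[0,0,0,0],[0,0,0,0]]]'; sh s.sh
```

```text
time: 23.95
tool_pos: [0.5887, 0.0426, 0.0448]
tool_rot: [-3.139, 0.0, 1.452]
contact_force: [-5.9, 2.7, 0.3]
opening: 0.0319
t 23.95 u 0.5795 v 0.1124 z 0.0448 yaw 1.4519 Fuvz -6.14 2.01 0.33 op 0.0319
```

```bash
python3 -m inch '[[[0,-0.8,0,0],[0,0,0,0]]]'; python3 -m inch '[[[0,0,0,0],[0,0,0,0],[0,0,0,0],[0,0,0,0],[0,0,-30,0],[0,0,-40,0],[0,0,0,0],[0,0,0,0]]]' -0.4; sh s.sh
cat > g.py <<'E'
from h import *
import sys
o=np.zeros((560,800,3),np.uint8);x=0
for n in('side','scene'):
    d=cam(n);p=proj(d,[.577,.0,.05]).astype(int)
    b=cv2.resize(d['img'][p[0]-70:p[0]+70,p[1]-50:p[1]+50],(400,560),interpolation=cv2.INTER_CUBIC);o[:,x:x+400]=b;x+=400
cv2.imwrite('pics/%s.png'%sys.argv[1],o)
E
python3 g.py v1
```

```text
time: 24.2
tool_pos: [0.5887, 0.0425, 0.0449]
tool_rot: [-3.141, 0.0, 1.452]
contact_force: [-3.2, 1.1, -2.3]
opening: 0.0318
time: 25.2
tool_pos: [0.5887, 0.0425, 0.1147]
tool_rot: [-3.141, 0.0, 1.452]
contact_force: [-1.4, -0.3, -0.6]
opening: 0.0645
t 25.2 u 0.5795 v 0.1122 z 0.1147 yaw 1.4518 Fuvz -1.33 -0.47 -0.64 op 0.0645
```

View pics/v1.png

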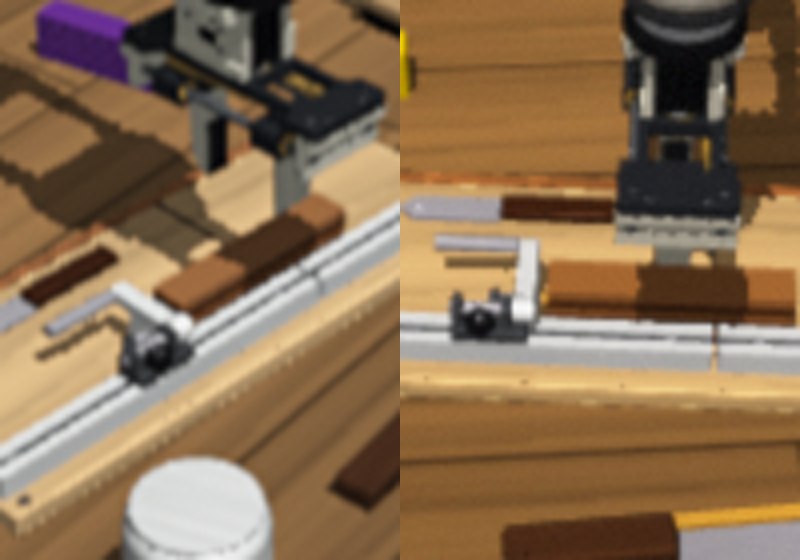

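The stick lies on the fence with its end at the screw tip, and the stop is down. Next I'll go to the bar.

```bash
python3 -m inch '[[[-49,-12,0,0],[-49,-12,0,0],[-48,-11,0,0],[0,0,35,0],[0,0,34,0],[0,0,0,0],[0,0,0,0]]]' 0.35; sh s.sh; python3 -m inch '[[[0,0,0,0],[0,0,0,0],[0,0,0,0],[0,0,0,0]]]' 1 8; sh s.sh
```

```text
time: 26.18
tool_pos: [0.5374, -0.0983, 0.0465]
tool_rot: [3.141, 0.0, 1.452]
contact_force: [0.0, 0.9, 0.8]
opening: 0.0297
t 26.18 u 0.5453 v -0.0337 z 0.0465 yaw 1.4521 Fuvz -0.08 0.91 0.78 op 0.0297
time: 26.68
tool_pos: [0.5356, -0.0981, 0.0467]
tool_rot: [-3.139, 0.0, 1.452]
contact_force: [-6.2, -0.3, 4.8]
opening: 0.0119
t 26.68 u 0.5435 v -0.0337 z 0.0467 yaw 1.4523 Fuvz -6.09 -1.01 4.83 op 0.0119
```

```bash
python3 -m inch '[[[0,-1.2,-4.9,0],[0,0.6,-4.9,0],[0,0.9,-4.8,0],[0,1.3,-4.7,0],[0,1.7,-4.5,0],[0,2.1,-4.4,0],[0,2.3,-4.2,0],[0,2.7,-4.1,0],[0,0,0,0]]]'; sh s.sh
```

```text
time: 27.8
tool_pos: [0.5451, -0.0993, 0.083]
tool_rot: [-3.137, 0.0, 1.452]
contact_force: [-12.2, -0.0, 6.7]
opening: 0.0118
t 27.8 u 0.5531 v -0.0338 z 0.0830 yaw 1.4522 Fuvz -12.14 -1.46 6.67 op 0.0118
```

```bash
python3 -m inch '[[[0,6.4,-7.4,0],[0,7.4,-6.4,0],[0,8.3,-5,0],[0,8.9,-3.8,0],[0,9.5,-2.2,0],[0,9.7,-0.8,0],[0,0,0,0]]]'; sh s.sh
```

```text
time: 28.68
tool_pos: [0.599, -0.106, 0.1087]
tool_rot: [3.138, 0.001, 1.452]
contact_force: [1.4, -0.7, 3.0]
opening: 0.0117
t 28.68 u 0.6074 v -0.0340 z 0.1087 yaw 1.4518 Fuvz 1.48 -0.5 3.03 op 0.0117
```

```bash
python3 -m inch '[[[0,5,0.2,0],[0,5,0.8,0],[0,5,1.3,0],[0,3,1,0],[0,2,1,0],[0,0,0,0],[0,0,0,0]]]'; sh s.sh
```

```text
time: 29.55
tool_pos: [0.617, -0.108, 0.1037]
tool_rot: [3.141, 0.0, 1.452]
contact_force: [-1.5, -2.1, 1.9]
opening: 0.0115
t 29.55 u 0.6255 v -0.0339 z 0.1037 yaw 1.4517 Fuvz -1.21 -2.21 1.92 op 0.0115
```

```bash
python3 -m inch '[[[0,0,0,0],[0,0,0,0],[0,0,-40,0],[0,0,-50,0],[0,0,-50,0],[0,0,-50,0],[20,-50,0,0],[20,-50,0,0],[20,-30,0,0],[0,0,0,0]]]' 0; sh s.sh; python3 g.py v2; python3 f.py w6
python3 - <<'E'
from h import *
c=cam('wrist');print([round(float(x),1) for x in proj(c,[*(U*.5795+V*.028),.063])])
cv2.imwrite('pics/w7.png',cv2.resize(c['img'][0:300,220:520],(600,600),interpolation=cv2.INTER_CUBIC))
E
```

```text
time: 30.8
tool_pos: [0.4937, -0.0314, 0.2946]
tool_rot: [3.141, -0.0, 1.454]
contact_force: [0.3, -0.1, -0.6]
opening: 0.0456
t 30.8 u 0.4940 v 0.0276 z 0.2946 yaw 1.4537 Fuvz 0.32 -0.06 -0.57 op 0.0456
t 30.9 u 0.4959 v 0.0263 z 0.2941 yaw 1.4523 Fuvz 0.22 -1.34 0.52 op 0.0457
stick_mid [104.2 378.9] 0.58 u 0.5801 v 0.1162
stick_mid [191.1 302.3] 0.56 u 0.4754 v -0.0049
stick_end [170.7 378.9] 0.83 u 0.5853 v 0.0253
[171.5, 378.4]
```

View pics/v2.png

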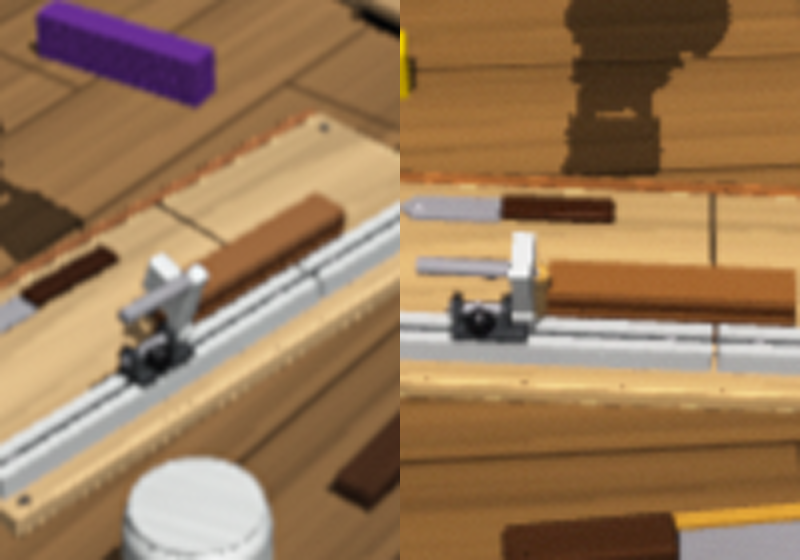

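View pics/w7.png

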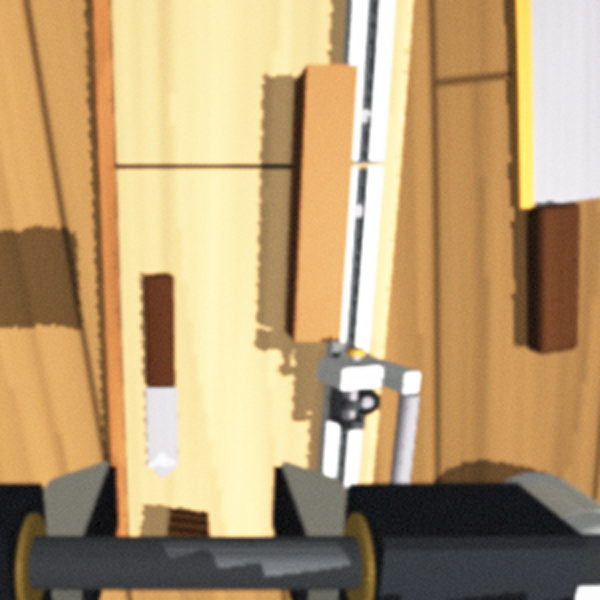

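Stick flush to the fence, stop standing up with its bar on the far side (col 423, row 220 in the wrist image). I'll check the angle and flushness numerically.

Run:
```python
from h import *
C=[];A=[]
for n in('scene','side','wrist'):
    c=cam(n);r=place_of(n,'lift_bar')[:1]
    if r:C.append(c);A.append(r[0]['at']);print(n,np.round(r[0]['at'],1),round(r[0]['conf'],2))
P=tri(C,A);print('bar u %.4f v %.4f z %.4f'%(P[:2]@U,P[:2]@V,P[2]),[(proj(c,P)-a).round(1).tolist() for c,a in zip(C,A)])
c=cam('wrist')
for th in(1.4,1.6,1.75,1.9): print(th,proj(c,[*(U*(.6055-.062*np.cos(th))+V*-.031),.0553+.062*np.sin(th)]).round(1))
im=c['img'];hs=cv2.cvtColor(im,cv2.COLOR_BGR2HSV)
for r in(45,80,110,140,160):
    row=hs[r,380:410,1].astype(int);k=np.argmax(row<60);q=380+k-.5;l=im[r,350:385,2].astype(int);kk=350+np.argmax(np.diff(l))+.5
    print(r,[(a,round(float(at_z(c,(r,a),.063)[:2]@U),4)) for a in(kk,q)])
```

```text
scene [189.5 162.9] 0.75
side [210.5 301.8] 0.58
wrist [225.1 423.5] 0.63
bar u 0.6780 v -0.1420 z 0.1856 [[13.4, 71.4], [4.1, -18.9], [115.9, 54.1]]
1.4 [227.2 397.3]
1.6 [227.5 407.4]
1.75 [227.2 414.6]
1.9 [226.5 421.2]
45 [(np.float64(372.5), 0.5633), (np.float64(397.5), 0.5938)]
80 [(np.float64(371.5), 0.5639), (np.float64(396.5), 0.5952)]
110 [(np.float64(369.5), 0.5631), (np.float64(393.5), 0.5938)]
140 [(np.float64(368.5), 0.5636), (np.float64(391.5), 0.5938)]
160 [(np.float64(367.5), 0.5635), (np.float64(390.5), 0.5943)]
```

```bash
python3 -c "
from cell import *
print(hand_in())"
```

```text
the job is handed in; nothing more can be done
None
```

I set the heel stick up for sawing and handed the job in at about 31 s; no verdict is reported.

**What I did**
- **Stop down:** I pinched the lift bar, swung the stop down and pressed it onto its end stop with about 22 N straight down.
- **Stick gauged:** I gripped the brown stick by its top, turned it parallel and brought it onto the fence. I then slid it up to the gauge screw. The push along the fence peaked at 10.2 N at the wrist, which I estimate as about 8 N on the stop. I then held it at about 5.5 N for about 0.6 s, unloaded it and let go.
- **Stop up:** I pinched the bar again and swung the stop up and back, released it and drew the arm clear.

**Last checks**
- **Stop angle:** the bar's position in the wrist picture matches about 1.9 rad. The gripper's position when I let go agrees.
- **Stick:** it is parallel to the fence, with its centre at the position where it met the fence (0.579 against 0.5795 m). Its end is still about where it was gauged. I saw that in the pictures and did not measure the gap to the screw.
- **Bystanders:** those I could see looked undisturbed, but I did not measure them.

**Disagreements and problems**
- **Lift bar:** the scene camera's last fix was a clear false detection that spoiled the three-camera position, so I relied on the wrist view.
- **Early jam:** the stick jammed briefly on the board, about 4.5 mm short of the fence. Raising the tool 2 mm freed it.
- **Last push:** I ran the final small push steps together without checking each force reading, so the push went higher than I intended, though still under the limit by the wrist reading. I did not separately measure whether the mount moved along the fence.

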